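Present the filter plate from under the cover flap

TASK

Fold the cover flap of the bench filter housing back well past upright so that it stays open, then draw the filter plate (the one plate with a grip tab) up out of its slot. Present it at the inspection pad: hold it upright in the gripper, centred over the pad and in line with the pad's length, with its lower edge about 6 cm above the pad; the program finishes while holding it still there, with nothing touching the pad. Leave the flap open, the two blank plates in their slots, and the other things on the bench where they are.

Things in the scene. Friction and masses are not known exactly. Their poses are not given: they have to be found in the camera images.
- housing: fixed grey open-topped box 98 (x) x 150 (y) x 78 mm high, walls 5, floor 6 mm. Origin: centre of its underside; z up, x towards the hinge side (away from the robot at yaw 0, yaw within 0.3 rad), y along the hinge. Inside, three slots along x at y = -26, 0, +26 mm, each holding a plate on edge; guides 36 mm high above the floor, about 1.5 mm clear of each plate face
- flap (a joint): cover flap, an aluminium panel 106 x 148 x 4 mm: angle in rad, 0 = shut on the housing, growing as its front edge rises and swings back (about the housing's +y axis), 1.57 = upright, 1.8 = at its stop. Starts between 0 and 0.1. The hinge is stiff (about 0.18 N m): the flap stays wherever it is left
- flap_grip (a point): pinch point on the flap's fin, a black upright rib on its outer face near the front edge, 32 mm long (across the hinge line) x 10 thick (along it) x 34 mm high; mid length and thickness, 11 mm below its top edge. Flap shut: 85 mm in front of the hinge axis and 27 mm above it. Pinched across its thickness, the fin can pivot between the fingers as the flap swings
- flap_hinge (a point): middle of the flap's hinge axis, 54 mm behind the centre of the housing and 80 mm above the worktop; the axis is parallel to the housing's y
- filter: loose filter plate on edge in one of the slots, hidden while the flap is shut: frame 84 (x) x 10 (y) x 40 (z) mm, grip tab 26 (x) x 10 (y) mm amid its upper edge, reaching 70 mm above the lower edge; 40 to 85 g. Origin: centre of its lower edge; z up, x along its length. In the slot its axes agree with the housing's and the tab's top is 2 mm below the rim
- filter_tab (a point): middle of the filter plate's grip tab, 62 mm above the lower edge (8 mm below the tab's top)
- blank_a: loose blank plate 84 x 10 x 40 mm without tab, on edge in another slot, to be left there; origin at the centre of its lower edge
- blank_b: second blank plate, the same, in the remaining slot
- pad: fixed inspection pad lying on the worktop, 120 (x) x 60 (y) x 8 mm, grey with a white face; origin: centre of its underside, x along its length. The pad and the housing may change sides; the starting yaw is within 0.35 rad
- pad_top (a point): centre of the pad's top face, 8 mm above the worktop; axes as the pad's
- sample_tube: capped sample tube lying on its side, 17 x 83 x 18 mm, near the front of the housing; bystander, leave it where it is; origin at the centre of its underside
- coverslip_box: small carton, 28 x 52 x 22 mm, behind the inspection pad; bystander, leave it where it is; origin at the centre of its underside
- stain_bottle: small dropper bottle, 38 mm wide, 90 mm tall; bystander, leave it where it is; origin at the centre of its underside
- buffer_bottle: slim dropper bottle, 32 mm wide, 80 mm tall; bystander, leave it where it is; origin at the centre of its underside
- timer: bench timer, 66 x 62 x 17 mm; bystander, leave it where it is; origin at the centre of its underside
- petri: closed culture dish, 65 mm wide, 16 mm tall; bystander, leave it where it is; origin at the centre of its underside
- forceps: steel forceps lying flat, 124 mm long, 8 mm high; bystander, leave it where it is; origin at the centre of its underside
Not all that is in view belongs to the job. Of the things that look like the housing, the smaller one is meant.

How it is judged:
On the way, in this order (a step that is already met when the one before it is completed fails the run):
1. the flap is folded back past upright (over 1.6 rad) (value of joint flap above 1.6 rad), for 0.2 s.
2. the filter plate is drawn up clear of the housing, held by the fingers, with the flap still open (z of filter in the frame of housing above 0.08 m and contact force between the fingers and filter above 0.5 N and value of joint flap above 1.6 rad), for 0.1 s.
At the end, for the whole second after the job is handed in: Filter plate held still over the pad: centre within 25 mm, lower edge 30 to 100 mm above its top, upright and in line with the pad's length within 0.2 rad (either way round), pad untouched; flap open beyond 1.6 rad, both blanks in their slots (horizontal distance between filter and pad_top below 0.025 m and z of filter in the frame of pad_top between 0.03 and 0.1 m and angle between filter's own z axis and vertical below 0.2 rad and angle between the x axis of filter and the x axis of pad, either way round below 0.2 rad and contact force between the fingers and filter above 0.5 N and contact force between each of filter, the arm, the fingers and pad below 0.1 N and linear speed of filter below 0.03 m/s and value of joint flap above 1.6 rad and z of each of blank_a, blank_b in the frame of housing below 0.02 m); the arm keeps its last pose, push and grip.
It fails at once if a bystander is pushed more than 30 mm (distance of any of sample_tube, coverslip_box, stain_bottle, buffer_bottle, timer, petri, forceps from where it was at the start of the episode above 0.03 m).
It fails at once if a blank plate is lifted out of its slot (z of any of blank_a, blank_b in the frame of housing above 0.03 m).
It also fails if it takes over 53 s, if anything falls off the work surface, if the arm or the gripper's body presses on something with over 40 N, if the wrist force passes 120 N, or if a joint passes its speed limit or range.

ROBOT

A 6-joint arm with a two-finger parallel gripper is mounted at the origin on a cart in front of the work surface, level with it; the furniture and walls round the work are solid. World frame = base frame: x ahead of the robot, y to its left, z up, the work surface at z = 0. Lengths are in m, angles in rad, forces in N, time in s.
With the tool pointing down it reaches from about 0.25 to 0.725 m from the base axis. Payload 9.7 kg.
Tool frame: the origin (TCP) lies on the front face of the gripper's body, between the roots of the fingers; the fingertips stand 73 mm ahead of it and the grasp point (between the pads) lies 54 mm ahead of it; z points along the fingers, y is the line along which they close (so a half turn about z gives the same grasp; the last joint's range is limited). The gripper opens to 85 mm and grips with 20 to 120 N. Pads are 22 mm wide; open, the fingers measure 114 mm over their backs; the gripper's body (76 mm by 85 mm) begins 54 mm behind the grasp point. The pads swing forward as they close: fully open they stand 13 mm farther back than shut.
Start: joints at [1.146, 0.087, 0.176, 1.66, 0, 1.571], TCP at [0.227, 0.501, 0.304] pointing down, gripper open.
Joint ranges: [-3.13, 3.13], [-0.85, 1.81], [-1.15, 1.24], [-2.2, 2.28], [-1.44, 1.52], [-3.14, 3.14]. Speed limits (rad/s): [2.22, 2.22, 2.57, 3.14, 3.14, 3.14].

INTERFACE

Orientations are given as a unit quaternion [x, y, z, w].
In Python, from station import manip, capture, calibration, workorder, find_in, cut_out gives the robot as it stands.
- The arm moves only by the tool arm_command, never from a script. Its argument "moves" is a list of rows, each an object of numbers: "ax", "ay", "az": the turn, a rotation vector about the tool's x, y, z in degrees; "x", "y", "z": the shift along the tool's x, y, z in mm; "gripper": the finger opening in mm, from 0 to 85.4. A call has 1 to 20 rows; each row shifts and turns the commanded pose from where the row before left it, along the tool's axes as they then stand; what a row does not reach is not made up. A row lasts 1/12 s, in which the tool goes at most 41.7 mm and 7.16 degrees, less where a joint would pass 70% of its speed; a pose out of reach is approached as far as the arm can. A call is refused whole if a number of a shift passes 41.7 or a number of a turn 7.16, either way. A call with a gripper value outside its range is refused whole. The fingers move at their own pace and stop on an object; "force" is the grip in N (left out, the last holds). Time passes only in rows, so rows that do not move let the fingers close. It gives the time, the measured TCP pose, the force, the opening and the grip force at its end, in the units of the state.
- manip.sense(): the state, without advancing time (a new reading comes with each control period).
- capture(name): name is "scene" or "top" or "wrist"; returns (picture, depth): 480x640x3 uint8, red, green, blue; 480x640 float32, m along the optical axis (not along the pixel's ray), 0 where there is no reading.
- calibration(name): a dict with "fx", "fy", "cx", "cy" (pixels), "k1" (the pictures are not rectified: a ray, as slopes to the right and down, at radius r is drawn at 1 + k1 r^2 times it, then the intrinsics apply), "R" (3x3) and "t" (3): a world point X has camera coordinates R X + t. Camera axes: x right, y down, z forward; pixel columns grow to the right and rows downward; lengths in m; the calibration is good to about 2 mm. A picture is of the moment at which its call begins: read the wrist's pose just before it. calibration takes no time and is no camera call; for the wrist camera it gives the pose at the moment of the call.
- workorder.job_done(): hands the job in; it is judged then, once.
Trained networks look in the newest picture that a camera, given by its name, has taken for a name from the list of things; names that differ only in an ending like _2 or _b are one class to them, and where a whole thing is asked for, a point or a joint stands for the part that bears it (a point fixed in the world has none). Each returns a list of dicts, best first, with "score" (0 to 1); they miss things now and then, are a little off and sometimes report something else, mostly with a low value. They report only what shows in the picture. A call takes as long as a camera call. They do not tell look-alikes from the thing itself.
- find_in(camera, thing): "location" ([x, y, z] in m, in world coordinates, good to about 4 mm: the middle of the surface that is visible of it).
- cut_out(camera, thing): "mask" (480x640 bool, what is visible of it).
The state is a dict: "clock": time; "q": joint angles; "dq": joint speeds; "joint_torque": joint torques, N m; "ee_pos": TCP position; "ee_rot": TCP orientation; "contact_force": force on the tool from outside, world axes, zero at the start; "wrist_torque": the same for the moment, N m; "width": finger opening in m; "gripper_force": force on a finger pad.
Only numpy, scipy, OpenCV 4.12 (cv2) and the standard library are available. Lean on these libraries where they do the work, as an engineer would, in place of code of your own. Each camera call takes 0.05 s, during which the arm holds its last target. There are 200 camera calls.

## Working session

There is one attempt and no reset: what is moved stays moved. The work goes in short steps, Python scripts to look and compute and a tool call to move; the robot and the scene stay as the last step left them, time stands still between calls to the robot, and variables do not carry over. Pictures are saved under pics/ and viewed, at most 10 in all, crops included, and the job is handed in when it is done.

Besides the shell and the picture viewer there is one more tool, called after "Request:" by a JSON object that holds its "op" and its "data". arm_command: Moves the arm, as the interface text tells. Its arguments: {"type":"object","properties":{"moves":{"type":"array","items":{"type":"object","properties":{"ax":{"type":"number"},"ay":{"type":"number"},"az":{"type":"number"},"x":{"type":"number"},"y":{"type":"number"},"z":{"type":"number"},"gripper":{"type":"number"}}}},"force":{"type":"number"}},"required":["moves"]}

```bash
mkdir -p pics; ls
cat > h.py <<'E'
import numpy as np, cv2
from station import manip, capture, calibration, workorder, find_in, cut_out
from scipy.spatial.transform import Rotation as Ro
def cloud(depth,c):
    v,u=np.mgrid[0:480,0:640]
    xd=(u-c['cx'])/c['fx']; yd=(v-c['cy'])/c['fy']
    x,y=xd.copy(),yd.copy()
    for _ in range(8):
        f=1+c['k1']*(x*x+y*y); x=xd/f; y=yd/f
    P=np.stack([x*depth,y*depth,depth],-1)
    W=(P-np.array(c['t']))@np.array(c['R'])
    W[depth<=0]=np.nan
    return W
def shot(name):
    c=calibration(name); p,d=capture(name); return p,cloud(d,c),c
def save(n,p): cv2.imwrite('pics/'+n+'.png',cv2.cvtColor(p,cv2.COLOR_RGB2BGR))
E
python3 - <<'E'
from h import *
for n in ['scene','top']:
    p,W,c=shot(n); save(n,p); np.save(n+'.npy',W)
    print(n, -np.array(c['R']).T@c['t'])
    for t in ['housing','flap','flap_grip','pad','sample_tube','coverslip_box','stain_bottle','buffer_bottle','timer','petri','forceps']:
        print(t,[(round(r['score'],2),np.round(r['location'],3).tolist()) for r in find_in(n,t)][:3])
s=manip.sense(); print(s['clock'],s['ee_pos'],s['ee_rot'],s['width'])
E
```

```text
pics
scene [-0.36360443  0.66445306  1.21701859]
housing [(0.63, [0.232, 0.432, 0.106]), (0.6, [0.478, 0.06, 0.026])]
flap [(0.68, [0.251, 0.424, 0.111])]
flap_grip [(0.73, [0.248, 0.429, 0.108])]
pad [(0.89, [0.506, 0.27, 0.009])]
sample_tube [(0.49, [0.454, -0.024, 0.012])]
coverslip_box [(0.68, [0.579, 0.246, 0.022])]
stain_bottle []
buffer_bottle [(0.79, [0.567, 0.53, 0.045])]
timer [(0.51, [0.41, -0.129, 0.01])]
petri [(0.46, [0.509, 0.503, 0.017]), (0.29, [0.503, 0.271, 0.01])]
forceps []
top [0.3058638  0.05325315 1.32039142]
housing [(0.78, [0.262, 0.408, 0.108]), (0.72, [0.528, -0.005, 0.088])]
flap [(0.83, [0.258, 0.413, 0.11]), (0.82, [0.533, -0.002, 0.088]), (0.56, [0.441, -0.158, 0.016])]
flap_grip [(0.86, [0.531, 0.001, 0.086]), (0.6, [0.507, 0.266, 0.006]), (0.58, [0.26, 0.413, 0.11])]
pad [(0.68, [0.511, 0.263, 0.006]), (0.27, [0.527, -0.004, 0.087])]
sample_tube [(0.61, [0.454, -0.043, 0.017])]
coverslip_box [(0.65, [0.585, 0.238, 0.023]), (0.56, [0.503, 0.268, 0.01])]
stain_bottle [(0.64, [0.643, 0.454, 0.058]), (0.16, [0.44, -0.155, 0.018])]
buffer_bottle [(0.63, [0.576, 0.521, 0.05])]
timer [(0.74, [0.438, -0.158, 0.02])]
petri [(0.62, [0.491, 0.5, 0.014])]
forceps [(0.65, [0.464, -0.404, 0.008]), (0.25, [0.532, -0.006, 0.086])]
1.2 [0.22667479 0.50111543 0.30387494] [ 2.10792760e-01  9.77530773e-01 -1.20313620e-05  1.05296606e-07] 0.0852099106175719
```

View pics/top.png

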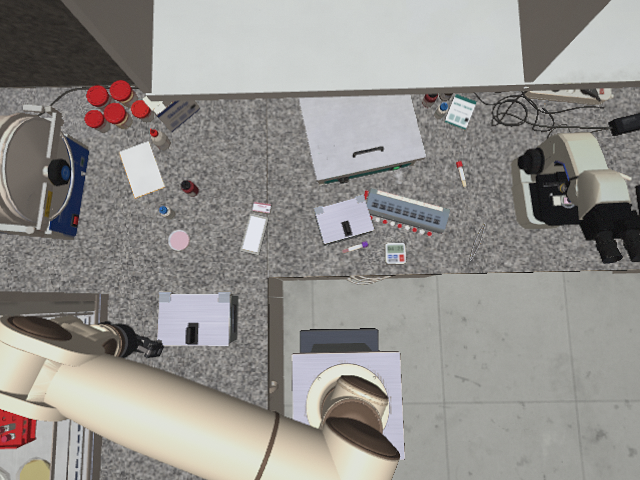

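View pics/scene.png

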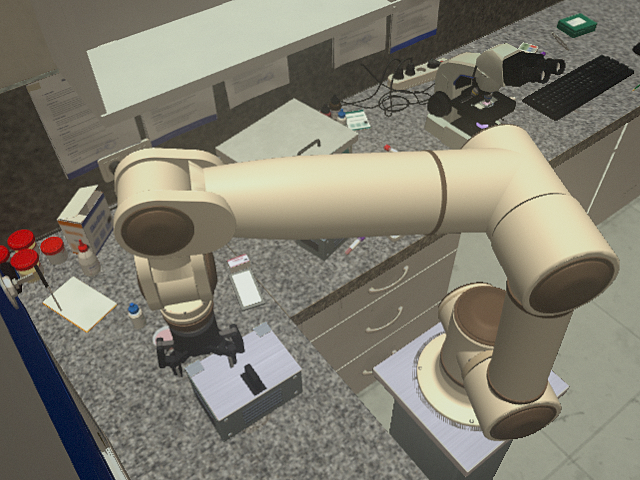

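The top view shows two flap-topped housings: a larger one at px (197,320) whose top is at 110 mm, and a smaller one at px (345,220) at 85 mm. There is also a large lidded box with a handle at (365,140). The pad is at (255,234), the tube at (358,247) and the timer at (396,253). By the description I choose the smaller one at (345,220), and next I check it in a crop.

Run:
```python
from h import *
p=cv2.cvtColor(cv2.imread('pics/top.png'),cv2.COLOR_BGR2RGB)
save('crop',cv2.resize(p[80:280,230:470],None,fx=3,fy=3,interpolation=cv2.INTER_CUBIC)) if 0 else save('crop',cv2.resize(p[90:280,230:470],(720,570),interpolation=cv2.INTER_CUBIC))
W=np.load('top.npy')
print(W[220,345],W[140,365],W[185,340],W[212,408],W[50,350],W[93,350])
R=W[190:250,305:385].reshape(-1,3)
z=R[:,2]
m=(z>.075)&(z<.095); A=R[m]
print(m.sum(), np.c_[A[:,:2],np.ones(len(A))].shape)
co=np.linalg.lstsq(np.c_[A[:,:2],np.ones(len(A))],A[:,2],rcond=None)[0]; print('plane',co)
r=cv2.minAreaRect((A[:,:2]*1000).astype(np.float32)); print(r)
f=R[(z>.098)&(z<.14)]; print('fin',len(f),np.median(f,0),f.min(0),f.max(0),cv2.minAreaRect((f[:,:2]*1000).astype(np.float32)))
# pad
R=W[190:265,235:280].reshape(-1,3)
capture('top')
for t in ['flap','housing','pad','flap_grip']:
    for r in cut_out('top',t)[:2]:
        m=r['mask']&np.isfinite(W[...,2]); P=W[m]
        zm=np.median(P[:,2]); Q=P[abs(P[:,2]-zm)<.008]
        print(t,round(r['score'],2),len(P),np.median(P,0).round(3),cv2.minAreaRect((Q[:,:2]*1000).astype(np.float32)))
# obstacles map
for n in ['scene','top']:
    W=np.load(n+'.npy').reshape(-1,3)
    m=(W[:,0]>.45)&(W[:,0]<.8)&(abs(W[:,1])<.35)&(W[:,2]>.04)
    H,_,_=np.histogram2d(W[m,0],W[m,1],bins=[np.arange(.45,.81,.05),np.arange(-.35,.36,.05)])
    Z=np.zeros_like(H)
    for q in W[m]:
        i=int((q[0]-.45)/.05);j=int((q[1]+.35)/.05)
        if i<7 and j<14: Z[i,j]=max(Z[i,j],q[2])
    print(Z.round(2))
```

```text
[ 0.53011235 -0.00669893  0.08551651] [ 0.74802567 -0.06703627  0.13473185] [ 0.65609329  0.00138523 -0.00080076] [ 0.55692278 -0.19517386  0.04489235] [ 0.82201886 -0.0091704   0.46205424] [ 0.73415725 -0.00730107  0.44860296]
1842 (1842, 3)
plane [-0.05663002 -0.01542823  0.1172321 ]
((534.4981689453125, -3.4088821411132812), (111.27039337158203, 149.89703369140625), 14.212928771972656)
fin 53 [ 0.50120912 -0.01014845  0.12112881] [ 0.48820538 -0.01899783  0.09806095] [ 0.52111611 -0.00448224  0.12784241] ((504.327880859375, -9.902061462402344), (32.70795822143555, 12.400617599487305), 10.993064880371094)
flap 0.96 1938 [ 0.532 -0.005  0.087] ((534.5263061523438, -3.2935333251953125), (111.17550659179688, 147.97801208496094), 14.45536994934082)
flap 0.93 3614 [0.261 0.412 0.111] ((261.14862060546875, 415.8568115234375), (197.19935607910156, 140.53880310058594), 88.72857666015625)
housing 0.76 1969 [ 0.529 -0.003  0.087] ((534.0380249023438, -2.8799057006835938), (110.55180358886719, 148.42947387695312), 14.31694507598877)
housing 0.63 4153 [0.261 0.405 0.111] ((263.9224548339844, 4
[... 820 characters left out ...]
 0.16 0.   0.   0.   0.   0.   0.   0.  ]
 [0.47 0.46 0.47 0.47 0.47 0.46 0.47 0.46 0.47 0.46 0.47 0.47 0.46 0.46]
 [0.47 0.47 0.47 0.47 0.47 0.47 0.47 0.47 0.47 0.46 0.47 0.46 0.47 0.47]]
[[0.   0.   0.   0.   0.   0.09 0.13 0.1  0.1  0.   0.   0.   0.   0.  ]
 [0.05 0.05 0.05 0.05 0.   0.1  0.12 0.1  0.09 0.   0.   0.   0.   0.  ]
 [0.05 0.05 0.05 0.05 0.05 0.09 0.09 0.09 0.09 0.   0.   0.   0.   0.  ]
 [0.   0.   0.   0.05 0.05 0.09 0.13 0.14 0.14 0.   0.   0.   0.   0.  ]
 [0.   0.   0.14 0.14 0.14 0.14 0.16 0.14 0.14 0.   0.   0.   0.   0.  ]
 [0.47 0.46 0.47 0.47 0.47 0.47 0.46 0.47 0.47 0.47 0.47 0.47 0.47 0.47]
 [0.47 0.47 0.47 0.47 0.47 0.47 0.47 0.47 0.47 0.47 0.47 0.47 0.47 0.47]]
```

View pics/crop.png

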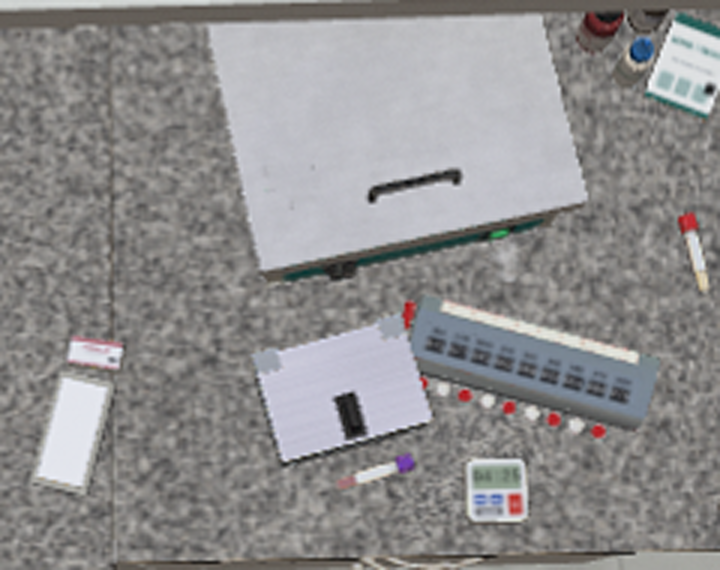

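The crop confirms it: a small housing with a black fin at crop (350,415), pale hinge tabs at the back, and yaw of about +0.25. The tube is in front at (378,472), a rack is on the right at (535,365), and the large box stands behind.

```bash
cat >> h.py <<'E'
def go(pos,yaw=None,s=None):
    """tool-z turn (deg) then shift (mm) in turned tool axes; yaw = heading of tool y (mod pi)"""
    s=s or manip.sense(); R=Ro.from_quat(s['ee_rot']); a=0
    print('q',np.round(s['q'],2),'clk',round(s['clock'],2),'pos',np.round(s['ee_pos'],4),'w',round(s['width'],4),'F',np.round(s['contact_force'],1))
    print('tool axes xyz\n',R.as_matrix().T.round(3))
    if yaw is not None:
        y=R.as_matrix()[:,1]; a=yaw-np.arctan2(y[1],y[0]); a=(a+np.pi/2)%np.pi-np.pi/2
        Rn=Ro.from_rotvec([0,0,a])*R
        print('turn about tool z deg',np.degrees((R.inv()*Rn).as_rotvec()).round(2)); R=Rn
    print('shift mm',(R.inv().apply(np.array(pos)-s['ee_pos'])*1000).round(1))
E
python3 - <<'E'
from h import *
go([.500,-.011,.29],yaw=np.pi/2+.249)
c=calibration('wrist'); s=manip.sense(); C=-np.array(c['R']).T@c['t']
print('cam in tool',Ro.from_quat(s['ee_rot']).inv().apply(C-s['ee_pos']), 'axis',np.array(c['R'])[2], c['fx'])
E
```

```text
q [1.15 0.09 0.18 1.66 0.   1.57] clk 1.45 pos [0.2267 0.5011 0.3039] w 0.0851 F [-0.9  0.7  0. ]
tool axes xyz
 [[-0.911  0.412  0.   ]
 [ 0.412  0.911  0.   ]
 [-0.     0.    -1.   ]]
turn about tool z deg [  0.    0.  -38.6]
shift mm [-138.7 -563.7   13.9]
cam in tool [ 0.08136948  0.00012114 -0.07014417] axis [ 0.28969226 -0.13182662 -0.94799796] 336.7144991942418
```

Request:
{"op": "arm_command", "data": {"moves": [{"az":-6.43},{"az":-6.43},{"az":-6.43},{"az":-6.43},{"az":-6.43},{"az":-6.45}]}}

```text
validation failed for argument at $.mo...
```

Request:
{"op": "arm_command", "data": {"moves": [{"x":-7,"y":-28},{"x":-7,"y":-28},{"x":-7,"y":-28},{"x":-7,"y":-28},{"x":-7,"y":-28},{"x":-7,"y":-28},{"x":-7,"y":-28},{"x":-7,"y":-28},{"x":-7,"y":-28},{"x":-7,"y":-28},{"x":-7,"y":-28},{"x":-7,"y":-28},{"x":-7,"y":-28},{"x":-7,"y":-28},{"x":-7,"y":-28},{"x":-7,"y":-28},{"x":-7,"y":-28},{"x":-7,"y":-28},{"x":-7,"y":-28},{"x":-7,"y":-28}]}}

```text
validation failed for argument at $.mo...
```

Request:
{"op": "arm_command", "data": {"moves": [{"gripper":50},{},{}]}}

```text
validation failed for argument at $.mo...
```

Run:
```python
from h import *
p,W,c=shot('wrist'); save('w1',p); np.save('w1.npy',W)
print([(round(r['score'],2),np.round(r['location'],3).tolist()) for r in find_in('wrist','flap_grip')])
R=W.reshape(-1,3); R=R[np.isfinite(R[:,2])]
k=(R[:,0]>.4)&(R[:,0]<.64)&(abs(R[:,1])<.12); R=R[k]; z=R[:,2]
f=R[(z>.102)&(z<.14)&(np.hypot(R[:,0]-.504,R[:,1]+.01)<.035)]; print('fin',len(f),np.median(f,0),np.percentile(f,[1,99],axis=0),cv2.minAreaRect((f[:,:2]*1000).astype(np.float32)))
t=f[f[:,2]>np.percentile(f[:,2],99)-.006]; print('fintop',len(t),cv2.minAreaRect((t[:,:2]*1000).astype(np.float32)))
A=R[(z>.078)&(z<.096)]; print(cv2.minAreaRect((A[:,:2]*1000).astype(np.float32)))
co=np.linalg.lstsq(np.c_[A[:,:2],np.ones(len(A))],A[:,2],rcond=None)[0]; print('plane',co)
go([.505,-.011,.2],yaw=np.pi/2+.249)
```

```text
[(0.96, [0.245, 0.437, 0.11])]
  return _methods._mean(a, axis=axis, dtype=dtype,
  ret = um.true_divide(
Traceback (most recent call last):
IndexError: index -1 is out of bounds for axis 0 with size 0
```

View pics/w1.png

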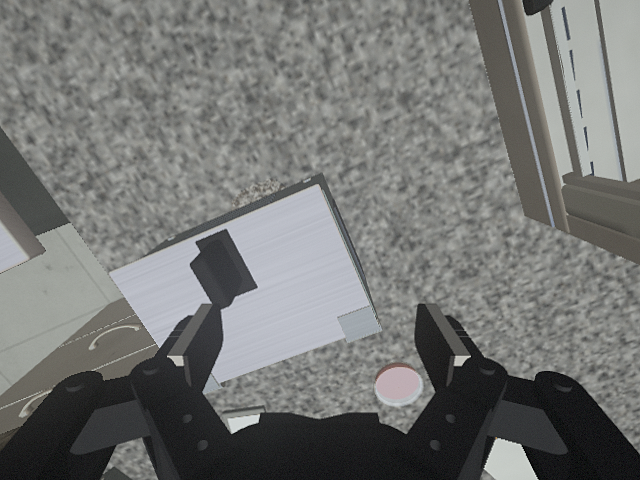

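The picture shows the larger housing's fin at (225,268) from the start pose. The move calls were rejected, so the arm has not moved. I'll retry with every field filled in.

Request:
{"op": "arm_command", "data": {"moves": [{"ax":0,"ay":0,"az":-6.43,"x":0,"y":0,"z":0,"gripper":50}]}}

```text
clock: 1.63
ee_pos: [0.2266, 0.5011, 0.3039]
ee_rot: [0.156, 0.988, -0.0, -0.0]
contact_force: [-0.1, -0.5, -0.3]
width: 0.0754
gripper_force: 0.0
```

Request:
{"op": "arm_command", "data": {"moves": [{"az":-6.43},{"az":-6.43},{"az":-6.43},{"az":-6.43},{"az":-6.45}]}}

```text
validation failed for argument at $.mo...
```

Request:
{"op": "arm_command", "data": {"moves": [{"ax":0,"ay":0,"az":-6.43,"x":0,"y":0,"z":0,"gripper":50},{"ax":0,"ay":0,"az":-6.43,"x":0,"y":0,"z":0,"gripper":50},{"ax":0,"ay":0,"az":-6.43,"x":0,"y":0,"z":0,"gripper":50},{"ax":0,"ay":0,"az":-6.43,"x":0,"y":0,"z":0,"gripper":50},{"ax":0,"ay":0,"az":-6.45,"x":0,"y":0,"z":0,"gripper":50}]}}

```text
clock: 2.05
ee_pos: [0.2267, 0.5011, 0.3039]
ee_rot: [-0.127, 0.992, 0.0, 0.0]
contact_force: [-0.5, 0.1, -1.1]
width: 0.0499
gripper_force: 0.0
```

Request:
{"op": "arm_command", "data": {"moves": [{"ax":0,"ay":0,"az":0,"x":-7,"y":-28,"z":0,"gripper":50},{"ax":0,"ay":0,"az":0,"x":-7,"y":-28,"z":0,"gripper":50},{"ax":0,"ay":0,"az":0,"x":-7,"y":-28,"z":0,"gripper":50},{"ax":0,"ay":0,"az":0,"x":-7,"y":-28,"z":0,"gripper":50},{"ax":0,"ay":0,"az":0,"x":-7,"y":-28,"z":0,"gripper":50},{"ax":0,"ay":0,"az":0,"x":-7,"y":-28,"z":0,"gripper":50},{"ax":0,"ay":0,"az":0,"x":-7,"y":-28,"z":0,"gripper":50},{"ax":0,"ay":0,"az":0,"x":-7,"y":-28,"z":0,"gripper":50},{"ax":0,"ay":0,"az":0,"x":-7,"y":-28,"z":0,"gripper":50},{"ax":0,"ay":0,"az":0,"x":-7,"y":-28,"z":0,"gripper":50},{"ax":0,"ay":0,"az":0,"x":-7,"y":-28,"z":0,"gripper":50},{"ax":0,"ay":0,"az":0,"x":-7,"y":-28,"z":0,"gripper":50},{"ax":0,"ay":0,"az":0,"x":-7,"y":-28,"z":0,"gripper":50},{"ax":0,"ay":0,"az":0,"x":-7,"y":-28,"z":0,"gripper":50},{"ax":0,"ay":0,"az":0,"x":-7,"y":-28,"z":0,"gripper":50},{"ax":0,"ay":0,"az":0,"x":-7,"y":-28,"z":0,"gripper":50},{"ax":0,"ay":0,"az":0,"x":-7,"y":-28,"z":0,"gripper":50},{"ax":0,"ay":0,"az":0,"x":-7,"y":-28,"z":0,"gripper":50},{"ax":0,"ay":0,"az":0,"x":-7,"y":-28,"z":0,"gripper":50},{"ax":0,"ay":0,"az":0,"x":-7,"y":-28,"z":0,"gripper":50}]}}

```text
clock: 3.72
ee_pos: [0.5008, -0.0086, 0.304]
ee_rot: [-0.124, 0.992, -0.0, 0.0]
contact_force: [1.3, 0.2, -0.4]
width: 0.0498
gripper_force: 0.0
```

Request:
{"op": "arm_command", "data": {"moves": [{"ax":0,"ay":0,"az":0,"x":0,"y":0,"z":0,"gripper":50},{"ax":0,"ay":0,"az":0,"x":0,"y":0,"z":0,"gripper":50}]}}

```text
clock: 3.88
ee_pos: [0.5006, -0.0083, 0.3035]
ee_rot: [-0.123, 0.992, 0.0, -0.0]
contact_force: [-1.0, -0.3, 0.2]
width: 0.0501
gripper_force: 0.0
```

```bash
cat > look.py <<'E'
from h import *
p,W,c=shot('wrist'); save('w2',p); np.save('w2.npy',W)
print([(round(r['score'],2),np.round(r['location'],3).tolist()) for r in find_in('wrist','flap_grip')])
go([.505,-.011,.2],yaw=np.pi/2+.249)
R=W.reshape(-1,3); R=R[np.isfinite(R[:,2])]
k=(R[:,0]>.4)&(R[:,0]<.64)&(abs(R[:,1])<.12); R=R[k]; z=R[:,2]
A=R[(z>.078)&(z<.096)]; print(cv2.minAreaRect((A[:,:2]*1000).astype(np.float32)))
co=np.linalg.lstsq(np.c_[A[:,:2],np.ones(len(A))],A[:,2],rcond=None)[0]; print('plane',co)
f=R[(z>.102)&(z<.14)&(np.hypot(R[:,0]-.504,R[:,1]+.01)<.035)]; print('fin',len(f),np.median(f,0),np.percentile(f,[1,99],axis=0),cv2.minAreaRect((f[:,:2]*1000).astype(np.float32)))
t=f[f[:,2]>np.percentile(f[:,2],99)-.006]; print('fintop',len(t),cv2.minAreaRect((t[:,:2]*1000).astype(np.float32)))
E
python3 look.py
```

```text
[(0.62, [0.527, -0.001, 0.085])]
q [-0.01 -0.03  0.05  1.66  0.   -0.26] clk 3.98 pos [ 0.5001 -0.0069  0.3039] w 0.0498 F [-0.3 -0.   0.5]
tool axes xyz
 [[-0.969 -0.246  0.   ]
 [-0.246  0.969  0.   ]
 [-0.     0.    -1.   ]]
turn about tool z deg [ 0.    0.   -0.02]
shift mm [ -3.8  -5.2 103.9]
((534.9488525390625, -1.8904266357421875), (113.0719985961914, 147.81817626953125), 14.260305404663086)
plane [-0.05744403 -0.01451811  0.11774873]
fin 570 [ 0.50066054 -0.01044168  0.12238002] [[ 0.48767545 -0.01774467  0.1034612 ]
 [ 0.51901275 -0.0024292   0.12459602]] ((503.4900207519531, -9.958983421325684), (32.12907791137695, 9.862833976745605), 14.026021003723145)
fintop 491 ((503.84503173828125, -9.660795211791992), (31.22989845275879, 9.6914644241333), 13.552695274353027)
```

View pics/w2.png

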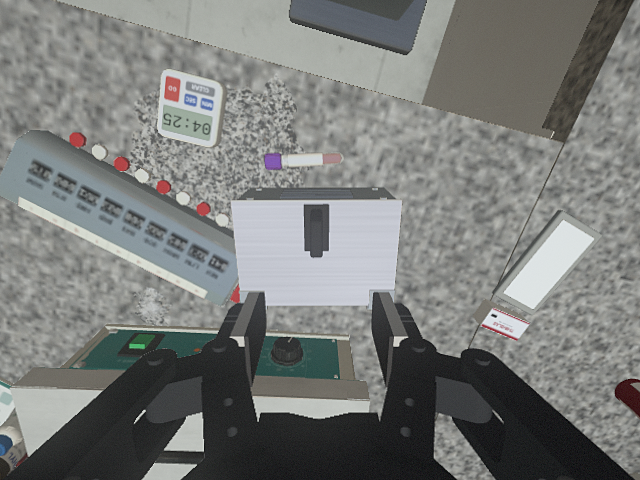

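The wrist view shows the small housing with its fin at (316,230), aligned with the tool, the tube at (303,160) and the pad at (550,258). Descending to the fin.

Request:
{"op": "arm_command", "data": {"moves": [{"ax":0,"ay":0,"az":0,"x":-3.3,"y":-3.6,"z":19.4,"gripper":50},{"ax":0,"ay":0,"az":0,"x":0,"y":0,"z":19.4,"gripper":50},{"ax":0,"ay":0,"az":0,"x":0,"y":0,"z":19.4,"gripper":50},{"ax":0,"ay":0,"az":0,"x":0,"y":0,"z":19.4,"gripper":50},{"ax":0,"ay":0,"az":0,"x":0,"y":0,"z":19.4,"gripper":50},{"ax":0,"ay":0,"az":0,"x":0,"y":0,"z":19.4,"gripper":50},{"ax":0,"ay":0,"az":0,"x":0,"y":0,"z":19.4,"gripper":50},{"ax":0,"ay":0,"az":0,"x":0,"y":0,"z":0,"gripper":50},{"ax":0,"ay":0,"az":0,"x":0,"y":0,"z":0,"gripper":50}]}}

```text
clock: 4.73
ee_pos: [0.5037, -0.0089, 0.168]
ee_rot: [-0.125, 0.992, 0.0, -0.001]
contact_force: [0.1, 0.3, 0.8]
width: 0.0498
gripper_force: 0.0
```

Request:
{"op": "arm_command", "data": {"force": 30, "moves": [{"ax":0,"ay":0,"az":0,"x":0,"y":0,"z":0,"gripper":4},{"ax":0,"ay":0,"az":0,"x":0,"y":0,"z":0,"gripper":4},{"ax":0,"ay":0,"az":0,"x":0,"y":0,"z":0,"gripper":4},{"ax":0,"ay":0,"az":0,"x":0,"y":0,"z":0,"gripper":4},{"ax":0,"ay":0,"az":0,"x":0,"y":0,"z":0,"gripper":4},{"ax":0,"ay":0,"az":0,"x":0,"y":0,"z":0,"gripper":4}]}}

```text
clock: 5.23
ee_pos: [0.5046, -0.0095, 0.169]
ee_rot: [-0.124, 0.992, 0.0, 0.001]
contact_force: [-2.7, 4.9, 5.9]
width: 0.0093
gripper_force: 33.8
```

Run:
```python
from h import *
s=manip.sense(); u=np.array([.969,.2464,0]); Rm=Ro.from_quat(s['ee_rot']).as_matrix(); g=np.array(s['ee_pos'])+.054*Rm[:,2]
H=np.array([.585,.0108,.08]); d=g-H; x,z=d@u,d[2]; r=np.hypot(x,z); ph=np.arctan2(z,x)
print(s['width'],s['contact_force'],g,'r',r,'phi',np.degrees(ph))
th=np.linspace(0,1.72-.059,21); X=r*np.cos(ph-th);Z=r*np.sin(ph-th)
print('x',(-np.diff(X)*1000).round(1).tolist());print('z',(-np.diff(Z)*1000).round(1).tolist())
```

```text
0.009322355411154181 [-2.71836139  4.86386106  5.86325983] [ 0.50470486 -0.0094102   0.11495272] r 0.08986199719213887 phi 157.11019740786156
x [-3.2, -3.7, -4.3, -4.8, -5.2, -5.6, -6.0, -6.4, -6.7, -6.9, -7.1, -7.3, -7.4, -7.5, -7.5, -7.4, -7.3, -7.2, -7.0, -6.7]
z [-6.7, -6.5, -6.1, -5.8, -5.3, -4.9, -4.4, -3.9, -3.3, -2.8, -2.2, -1.6, -1.0, -0.4, 0.2, 0.9, 1.5, 2.1, 2.7, 3.2]
```

Gripped at 9.3 mm. Swinging the flap, in two halves.

Request:
{"op": "arm_command", "data": {"moves": [{"ax":0,"ay":0,"az":0,"x":-3.2,"y":0,"z":-6.7,"gripper":4},{"ax":0,"ay":0,"az":0,"x":-3.7,"y":0,"z":-6.5,"gripper":4},{"ax":0,"ay":0,"az":0,"x":-4.3,"y":0,"z":-6.1,"gripper":4},{"ax":0,"ay":0,"az":0,"x":-4.8,"y":0,"z":-5.8,"gripper":4},{"ax":0,"ay":0,"az":0,"x":-5.2,"y":0,"z":-5.3,"gripper":4},{"ax":0,"ay":0,"az":0,"x":-5.6,"y":0,"z":-4.9,"gripper":4},{"ax":0,"ay":0,"az":0,"x":-6.0,"y":0,"z":-4.4,"gripper":4},{"ax":0,"ay":0,"az":0,"x":-6.4,"y":0,"z":-3.9,"gripper":4},{"ax":0,"ay":0,"az":0,"x":-6.7,"y":0,"z":-3.3,"gripper":4},{"ax":0,"ay":0,"az":0,"x":-6.9,"y":0,"z":-2.8,"gripper":4}]}}

```text
clock: 6.07
ee_pos: [0.555, 0.0034, 0.2178]
ee_rot: [-0.124, 0.992, 0.0, -0.002]
contact_force: [-7.0, 3.8, -3.6]
width: 0.0094
gripper_force: 31.6
```

Request:
{"op": "arm_command", "data": {"moves": [{"ax":0,"ay":0,"az":0,"x":-7.1,"y":0,"z":-2.2,"gripper":4},{"ax":0,"ay":0,"az":0,"x":-7.3,"y":0,"z":-1.6,"gripper":4},{"ax":0,"ay":0,"az":0,"x":-7.4,"y":0,"z":-1.0,"gripper":4},{"ax":0,"ay":0,"az":0,"x":-7.5,"y":0,"z":-0.4,"gripper":4},{"ax":0,"ay":0,"az":0,"x":-7.5,"y":0,"z":0.2,"gripper":4},{"ax":0,"ay":0,"az":0,"x":-7.4,"y":0,"z":0.9,"gripper":4},{"ax":0,"ay":0,"az":0,"x":-7.3,"y":0,"z":1.5,"gripper":4},{"ax":0,"ay":0,"az":0,"x":-7.2,"y":0,"z":2.1,"gripper":4},{"ax":0,"ay":0,"az":0,"x":-7.0,"y":0,"z":2.7,"gripper":4},{"ax":0,"ay":0,"az":0,"x":-6.7,"y":0,"z":3.2,"gripper":4},{"ax":0,"ay":0,"az":0,"x":0,"y":0,"z":0,"gripper":4},{"ax":0,"ay":0,"az":0,"x":0,"y":0,"z":0,"gripper":4},{"ax":0,"ay":0,"az":0,"x":0,"y":0,"z":0,"gripper":4}]}}

```text
clock: 7.15
ee_pos: [0.6265, 0.0217, 0.2132]
ee_rot: [-0.124, 0.992, 0.0, 0.001]
contact_force: [-0.9, 5.2, 0.4]
width: 0.0095
gripper_force: 34.6
```

Run:
```python
from h import *
p,W,c=shot('top'); np.save('t2.npy',W); save('t2',cv2.resize(p[130:270,250:430],(720,560)))
R=W.reshape(-1,3);z=R[:,2]
k=(R[:,0]>.55)&(R[:,0]<.65)&(R[:,1]>-.11)&(R[:,1]<.12)&(z>.15)&(z<.22)
print(k.sum(),np.percentile(R[k],[1,50,99],axis=0)); go([.5,0,.3])
```

```text
9 [[0.56946729 0.07842752 0.15453358]
 [0.57060248 0.07944466 0.17489342]
 [0.57200387 0.08186158 0.19071624]]
q [ 0.03  0.26  0.19  1.51  0.   -0.22] clk 7.2 pos [0.6265 0.0217 0.2133] w 0.0094 F [-2.1  6.2 -0. ]
tool axes xyz
 [[-0.969 -0.247 -0.001]
 [-0.247  0.969  0.001]
 [ 0.001  0.001 -1.   ]]
shift mm [127.8  10.2 -86.9]
```

View pics/t2.png

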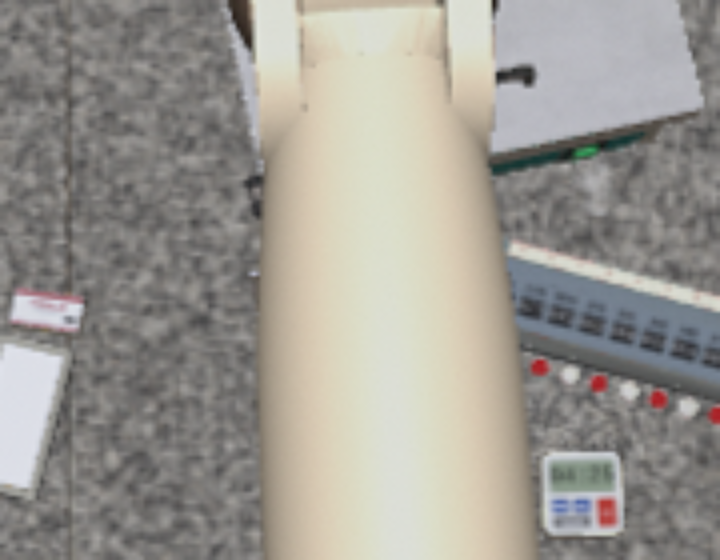

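The arm hides the housing in this view; only the pad corner at (35,420) and the timer at (583,493) can be seen. I'll release the fin, rise and retreat, and look again.

Request:
{"op": "arm_command", "data": {"moves": [{"ax":0,"ay":0,"az":0,"x":0,"y":0,"z":0,"gripper":45},{"ax":0,"ay":0,"az":0,"x":0,"y":0,"z":0,"gripper":45},{"ax":0,"ay":0,"az":0,"x":0,"y":0,"z":0,"gripper":45},{"ax":0,"ay":0,"az":0,"x":0,"y":0,"z":0,"gripper":45},{"ax":0,"ay":0,"az":0,"x":0,"y":0,"z":-20,"gripper":45},{"ax":0,"ay":0,"az":0,"x":0,"y":0,"z":-20,"gripper":45},{"ax":0,"ay":0,"az":0,"x":0,"y":0,"z":-20,"gripper":45},{"ax":0,"ay":0,"az":0,"x":0,"y":0,"z":-20,"gripper":45},{"ax":0,"ay":0,"az":0,"x":0,"y":0,"z":-10,"gripper":45},{"ax":0,"ay":0,"az":0,"x":20,"y":0,"z":0,"gripper":30},{"ax":0,"ay":0,"az":0,"x":20,"y":0,"z":0,"gripper":30},{"ax":0,"ay":0,"az":0,"x":20,"y":0,"z":0,"gripper":30},{"ax":0,"ay":0,"az":0,"x":20,"y":0,"z":0,"gripper":30},{"ax":0,"ay":0,"az":0,"x":20,"y":0,"z":0,"gripper":30},{"ax":0,"ay":0,"az":0,"x":20,"y":0,"z":0,"gripper":30},{"ax":0,"ay":0,"az":0,"x":0,"y":0,"z":0,"gripper":30},{"ax":0,"ay":0,"az":0,"x":0,"y":0,"z":0,"gripper":30}]}}

```text
clock: 8.62
ee_pos: [0.5092, -0.0089, 0.3032]
ee_rot: [-0.124, 0.992, -0.0, 0.001]
contact_force: [0.3, 0.1, 0.2]
width: 0.0301
gripper_force: 0.0
```

Run:
```python
from h import *
p,W,c=shot('wrist'); save('w3',p); np.save('w3.npy',W)
for t in ['filter_tab','filter','blank_a','flap']: 
    for r in cut_out('wrist',t)[:2]:
        P=W[r['mask']&np.isfinite(W[...,2])]; print(t,round(r['score'],2),len(P),np.percentile(P,[2,50,98],axis=0).round(3).tolist())
    print([(round(r['score'],2),np.round(r['location'],3).tolist()) for r in find_in('wrist',t)][:3])
R=W.reshape(-1,3);R=R[np.isfinite(R[:,2])]
u=np.array([.969,.2464]);v=np.array([-.2464,.969]);C=np.array([.585,.0108])-.054*u
L=np.c_[(R[:,:2]-C)@u,(R[:,:2]-C)@v,R[:,2]]
k=(abs(L[:,0])<.02)&(abs(L[:,1])<.068)&(L[:,2]<.09)
h=[(round(y,3),np.round(np.percentile(L[k&(abs(L[:,1]-y)<.002),2],95),3)) for y in np.arange(-.066,.067,.004) if (k&(abs(L[:,1]-y)<.002)).any()]
print(h)
k=(abs(L[:,0])<.03)&(abs(L[:,1])<.05)&(L[:,2]>.068)&(L[:,2]<.085); T=L[k]
print('tab',len(T),np.percentile(T,[2,50,98],axis=0).round(4),cv2.minAreaRect((T[:,:2]*1000).astype(np.float32)) if len(T) else 0)
k=(L[:,0]>.04)&(L[:,0]<.09)&(abs(L[:,1])<.07)&(L[:,2]>.1)&(L[:,2]<.19); F=L[k]
print('flap',len(F),np.polyfit(F[:,2],F[:,0],1) if len(F)>9 else 0, F.max(0) if len(F) else 0)
go([.5,0,.3])
```

```text
filter_tab 0.97 768 [[0.498, -0.013, 0.006], [0.526, -0.004, 0.047], [0.575, 0.01, 0.077]]
[(0.96, [0.517, -0.004, 0.049])]
filter 0.96 785 [[0.498, -0.014, 0.006], [0.525, -0.004, 0.047], [0.571, 0.011, 0.077]]
filter 0.53 7073 [[0.569, -0.056, 0.086], [0.588, 0.013, 0.146], [0.612, 0.08, 0.188]]
[(0.57, [0.521, -0.008, 0.049])]
blank_a 0.59 836 [[0.504, -0.039, 0.015], [0.539, -0.027, 0.046], [0.576, -0.015, 0.047]]
[(0.96, [0.541, -0.026, 0.047]), (0.83, [0.524, 0.021, 0.043])]
flap 0.75 7553 [[0.568, -0.057, 0.085], [0.588, 0.012, 0.146], [0.62, 0.08, 0.188]]
[(0.55, [0.587, 0.012, 0.145])]
[(np.float64(-0.066), np.float64(0.007)), (np.float64(-0.062), np.float64(0.007)), (np.float64(-0.058), np.float64(0.007)), (np.float64(-0.054), np.float64(0.007)), (np.float64(-0.05), np.float64(0.007)), (np.float64(-0.046), np.float64(0.007)), (np.float64(-0.042), np.float64(0.007)), (np.float64(-0.038), np.float64(0.007)), (np.float64(-0.034), np.float64(0.007)), (np.float64(-0.03), np.float64(0.047)), (np.float64(-0.026), np.float64(0.047)), (np.float64(-0.022), np.float64(0.047)), (np.flo
[... 660 characters left out ...]
oat64(0.007)), (np.float64(0.05), np.float64(0.007)), (np.float64(0.054), np.float64(0.007)), (np.float64(0.058), np.float64(0.007)), (np.float64(0.062), np.float64(0.007)), (np.float64(0.066), np.float64(0.007))]
tab 273 [[-0.0133 -0.0042  0.07  ]
 [-0.0017  0.0006  0.0757]
 [ 0.0114  0.0043  0.0772]] ((-0.7603874206542969, 0.06683111190795898), (25.591047286987305, 8.574728012084961), 0.07640498876571655)
flap 6102 [0.07534198 0.04618859] [0.08991531 0.06997539 0.18923154]
q [-0.02 -0.01  0.07  1.65 -0.   -0.27] clk 9.07 pos [ 0.5097 -0.0084  0.3021] w 0.0306 F [ 0.1  0.2 -0.1]
tool axes xyz
 [[-0.969 -0.246  0.   ]
 [-0.246  0.969  0.   ]
 [-0.    -0.    -1.   ]]
shift mm [ 7.3 10.6  2.1]
```

View pics/w3.png

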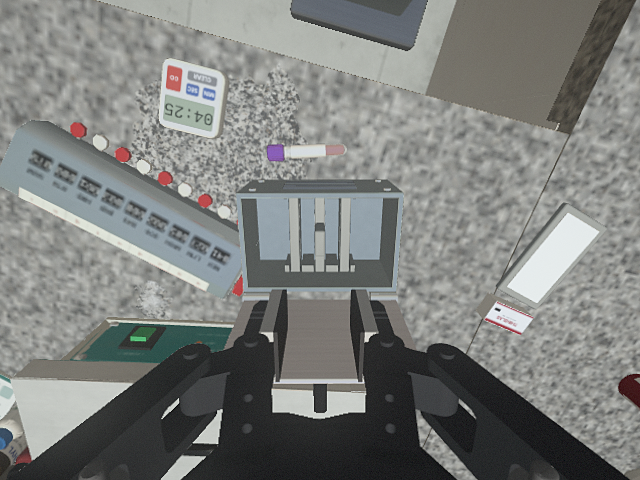

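The flap is open, and the tab at (320,240) stands in the middle slot with blanks on both sides. The measured flap angle of about 1.65 leaves little margin, so I'll push it further back with closed fingers before drawing the plate.

Request:
{"op": "arm_command", "data": {"moves": [{"ax":0,"ay":0,"az":0,"x":0,"y":0,"z":22,"gripper":0},{"ax":0,"ay":0,"az":0,"x":0,"y":0,"z":22,"gripper":0},{"ax":0,"ay":0,"az":0,"x":0,"y":0,"z":21,"gripper":0},{"ax":0,"ay":0,"az":0,"x":-18,"y":0,"z":0,"gripper":0},{"ax":0,"ay":0,"az":0,"x":-18,"y":0,"z":0,"gripper":0},{"ax":0,"ay":0,"az":0,"x":-18,"y":0,"z":0,"gripper":0},{"ax":0,"ay":0,"az":0,"x":-8,"y":0,"z":0,"gripper":0},{"ax":0,"ay":0,"az":0,"x":-4,"y":0,"z":0,"gripper":0},{"ax":0,"ay":0,"az":0,"x":-4,"y":0,"z":0,"gripper":0},{"ax":0,"ay":0,"az":0,"x":-4,"y":0,"z":0,"gripper":0},{"ax":0,"ay":0,"az":0,"x":-4,"y":0,"z":0,"gripper":0},{"ax":0,"ay":0,"az":0,"x":0,"y":0,"z":0,"gripper":0},{"ax":0,"ay":0,"az":0,"x":0,"y":0,"z":0,"gripper":0}]}}

```text
clock: 10.15
ee_pos: [0.5851, 0.0106, 0.2376]
ee_rot: [-0.124, 0.992, -0.0, 0.0]
contact_force: [0.4, -0.3, 0.1]
width: -0.0002
gripper_force: 0.0
```

```bash
cat > flap.py <<'E'
from h import *
u=np.array([.969,.2464]);v=np.array([-.2464,.969]);C=np.array([.585,.0108])-.054*u
def flap(W):
    R=W.reshape(-1,3);R=R[np.isfinite(R[:,2])]
    L=np.c_[(R[:,:2]-C)@u,(R[:,:2]-C)@v,R[:,2]]
    for lo,hi in [(-.072,-.03),(.03,.072),(-.072,.072)]:
        k=(L[:,0]>.045)&(L[:,0]<.085)&(L[:,1]>lo)&(L[:,1]<hi)&(L[:,2]>.1)&(L[:,2]<.18); F=L[k]
        if len(F)<20: continue
        for _ in range(5):
            c=np.polyfit(F[:,2],F[:,0],1); e=F[:,0]-np.polyval(c,F[:,2]); F=F[abs(e)<max(.0015,2*np.median(abs(e)))]
        print('flap',len(F),c,'angle',np.pi/2+np.arctan(c[0]),'std',e.std())
if __name__=='__main__':
    print('before');flap(np.load('w3.npy'))
    p,W,c=shot('wrist'); print('now');flap(W); save('w4',p)
    go([.5,0,.3])
E
python3 flap.py
```

```text
before
flap 384 [0.022029   0.05300232] angle 1.592821765722603 std 0.0004147851331174775
flap 484 [0.02113613 0.05294287] angle 1.5919293075269967 std 0.00039800825187233423
flap 4800 [0.02460927 0.05264723] angle 1.595400629809644 std 0.00040841219685456155
now
flap 6838 [0.13107384 0.04375446] angle 1.7011271778044696 std 0.0004359201502207739
flap 6860 [0.13129465 0.04362255] angle 1.7013442578527416 std 0.000433599409529641
flap 19761 [0.13296966 0.04338067] angle 1.702990522284734 std 0.00042666439591051725
q [ 0.02  0.16  0.12  1.54  0.   -0.23] clk 10.2 pos [0.5851 0.0106 0.2377] w -0.0001 F [-0.4  0.6 -0.5]
tool axes xyz
 [[-0.969 -0.246 -0.001]
 [-0.246  0.969 -0.   ]
 [ 0.001  0.    -1.   ]]
shift mm [ 85.   10.6 -62.4]
```

The flap was in fact at 1.595, and the push brought it to 1.70. A bit more, then I back off to the view pose.

Request:
{"op": "arm_command", "data": {"moves": [{"ax":0,"ay":0,"az":0,"x":-4,"y":0,"z":0,"gripper":0},{"ax":0,"ay":0,"az":0,"x":0,"y":0,"z":0,"gripper":0},{"ax":0,"ay":0,"az":0,"x":0,"y":0,"z":0,"gripper":0},{"ax":0,"ay":0,"az":0,"x":20,"y":0,"z":0,"gripper":0},{"ax":0,"ay":0,"az":0,"x":20,"y":0,"z":-10,"gripper":30},{"ax":0,"ay":0,"az":0,"x":16,"y":0,"z":-10,"gripper":30},{"ax":0,"ay":0,"az":0,"x":0,"y":0,"z":0,"gripper":30},{"ax":0,"ay":0,"az":0,"x":0,"y":0,"z":0,"gripper":30},{"ax":0,"ay":0,"az":0,"x":0,"y":0,"z":0,"gripper":30}]}}

```text
clock: 10.95
ee_pos: [0.5351, -0.002, 0.2573]
ee_rot: [-0.124, 0.992, -0.0, 0.0]
contact_force: [0.0, 0.2, -0.0]
width: 0.0299
gripper_force: 0.0
```

Run:
```python
from flap import *
p,W,c=shot('wrist'); flap(W)
R=W.reshape(-1,3);R=R[np.isfinite(R[:,2])]
L=np.c_[(R[:,:2]-C)@u,(R[:,:2]-C)@v,R[:,2]]
k=(abs(L[:,0])<.03)&(abs(L[:,1])<.012)&(L[:,2]>.073)&(L[:,2]<.085); T=L[k]; r=cv2.minAreaRect((T[:,:2]*1000).astype(np.float32))
print(len(T),r,np.median(T[:,2])); c0=np.array(r[0])/1000; P=C+c0[0]*u+c0[1]*v
print('tab xy',P); go([P[0],P[1],.067+.054],yaw=np.pi/2+.249)
```

```text
flap 859 [0.1667731  0.04146133] angle 1.7360485594786073 std 0.00048493655567691073
flap 936 [0.16940617 0.04098813] angle 1.7386092805848892 std 0.0004891150751787241
flap 9130 [0.16996901 0.04106291] angle 1.7391563597563282 std 0.0005282512750418227
397 ((-0.6721630096435547, -0.052428245544433594), (9.577357292175293, 25.09640121459961), 89.68499755859375) 0.07570281012193239
tab xy [ 0.53203559 -0.00272202]
q [-0.    0.04  0.03  1.57  0.   -0.25] clk 11.0 pos [ 0.5351 -0.002   0.2569] w 0.0301 F [-0.2 -1.   0.1]
tool axes xyz
 [[-0.969 -0.246 -0.   ]
 [-0.246  0.969  0.   ]
 [-0.     0.    -1.   ]]
turn about tool z deg [ 0. -0.  0.]
shift mm [  3.2   0.  135.9]
```

Request:
{"op": "arm_command", "data": {"force": 40, "moves": [{"ax":0,"ay":0,"az":0,"x":3.2,"y":0,"z":20,"gripper":30},{"ax":0,"ay":0,"az":0,"x":0,"y":0,"z":20,"gripper":30},{"ax":0,"ay":0,"az":0,"x":0,"y":0,"z":20,"gripper":30},{"ax":0,"ay":0,"az":0,"x":0,"y":0,"z":18,"gripper":30},{"ax":0,"ay":0,"az":0,"x":0,"y":0,"z":16,"gripper":30},{"ax":0,"ay":0,"az":0,"x":0,"y":0,"z":14,"gripper":30},{"ax":0,"ay":0,"az":0,"x":0,"y":0,"z":13,"gripper":30},{"ax":0,"ay":0,"az":0,"x":0,"y":0,"z":13,"gripper":30},{"ax":0,"ay":0,"az":0,"x":0,"y":0,"z":0,"gripper":30},{"ax":0,"ay":0,"az":0,"x":0,"y":0,"z":0,"gripper":30},{"ax":0,"ay":0,"az":0,"x":0,"y":0,"z":0,"gripper":4},{"ax":0,"ay":0,"az":0,"x":0,"y":0,"z":0,"gripper":4},{"ax":0,"ay":0,"az":0,"x":0,"y":0,"z":0,"gripper":4},{"ax":0,"ay":0,"az":0,"x":0,"y":0,"z":0,"gripper":4},{"ax":0,"ay":0,"az":0,"x":0,"y":0,"z":0,"gripper":4},{"ax":0,"ay":0,"az":0,"x":0,"y":0,"z":0,"gripper":4}]}}

```text
clock: 12.33
ee_pos: [0.532, -0.0029, 0.1242]
ee_rot: [-0.124, 0.992, -0.0, 0.001]
contact_force: [1.6, 0.3, 6.1]
width: 0.0089
gripper_force: 41.2
```

Gripped at 8.9 mm. Lifting 120 mm straight up.

Request:
{"op": "arm_command", "data": {"moves": [{"ax":0,"ay":0,"az":0,"x":0,"y":0,"z":-5,"gripper":4},{"ax":0,"ay":0,"az":0,"x":0,"y":0,"z":-10,"gripper":4},{"ax":0,"ay":0,"az":0,"x":0,"y":0,"z":-10,"gripper":4},{"ax":0,"ay":0,"az":0,"x":0,"y":0,"z":-10,"gripper":4},{"ax":0,"ay":0,"az":0,"x":0,"y":0,"z":-10,"gripper":4},{"ax":0,"ay":0,"az":0,"x":0,"y":0,"z":-10,"gripper":4},{"ax":0,"ay":0,"az":0,"x":0,"y":0,"z":-10,"gripper":4},{"ax":0,"ay":0,"az":0,"x":0,"y":0,"z":-10,"gripper":4},{"ax":0,"ay":0,"az":0,"x":0,"y":0,"z":-10,"gripper":4},{"ax":0,"ay":0,"az":0,"x":0,"y":0,"z":-10,"gripper":4},{"ax":0,"ay":0,"az":0,"x":0,"y":0,"z":-10,"gripper":4},{"ax":0,"ay":0,"az":0,"x":0,"y":0,"z":-10,"gripper":4},{"ax":0,"ay":0,"az":0,"x":0,"y":0,"z":-5,"gripper":4},{"ax":0,"ay":0,"az":0,"x":0,"y":0,"z":0,"gripper":4},{"ax":0,"ay":0,"az":0,"x":0,"y":0,"z":0,"gripper":4}]}}

```text
clock: 13.58
ee_pos: [0.5316, -0.0029, 0.2434]
ee_rot: [-0.124, 0.992, -0.0, 0.0]
contact_force: [-0.3, 0.8, -1.0]
width: 0.0094
gripper_force: 40.5
```

Run:
```python
from flap import *
p,W,c=shot('wrist'); flap(W); save('w5',p)
for r in cut_out('wrist','filter')[:1]:
    P=W[r['mask']&np.isfinite(W[...,2])]; print('filter',round(r['score'],2),len(P),np.percentile(P,[2,50,98],axis=0).round(3).tolist())
p,W,c=shot('wrist')
T=np.load('top.npy'); R=T.reshape(-1,3)
k=(R[:,0]>.43)&(R[:,0]<.59)&(R[:,1]>.2)&(R[:,1]<.34)&(R[:,2]>.0045)&(R[:,2]<.0125)
img=cv2.cvtColor(cv2.imread('pics/top.png'),cv2.COLOR_BGR2RGB)
rs=[]
capture('top')
for r in cut_out('top','pad')[:1]:
    P=T[r['mask']]; rs=cv2.minAreaRect((P[:,:2]*1000).astype(np.float32)); print('pad',r['score'],rs,np.median(P[:,2]),np.median(P[:,:2],0))
w=np.load('w3.npy')
# pad seen from wrist at w3: white face
img=cv2.imread('pics/w3.png'); m=np.zeros((480,640),bool); m[195:310,480:610]=True
P=w[m&(abs(w[...,2]-.008)<.004)&(img.min(2)>200)]; print('white',len(P),cv2.minAreaRect((P[:,:2]*1000).astype(np.float32)),np.median(P[:,2]))
go([.51,.267,.068+.062+.056+.04],yaw=np.pi/2-.241)
```

```text
flap 1042 [0.17057161 0.04095996] angle 1.7397419865877328 std 0.0005065931589948572
flap 1084 [0.16931961 0.04101825] angle 1.7385251269004687 std 0.0004976405663882519
flap 3703 [0.16934464 0.04106685] angle 1.73854946070587 std 0.0005344782443303741
filter 0.65 3748 [[0.491, -0.017, 0.131], [0.52, -0.007, 0.168], [0.571, 0.008, 0.196]]
pad 0.72 ((508.5219421386719, 266.2427062988281), (55.303714752197266, 116.61256408691406), 73.24951171875) nan [nan nan]
white 3372 ((508.8638610839844, 268.412353515625), (49.027469635009766, 104.51031494140625), 75.22223663330078) 0.00883171347992865
q [-0.01  0.03 -0.    1.54 -0.   -0.25] clk 13.83 pos [ 0.5314 -0.0029  0.2428] w 0.0095 F [0.  0.2 0.1]
tool axes xyz
 [[-0.969 -0.246  0.001]
 [-0.246  0.969  0.   ]
 [-0.001 -0.    -1.   ]]
turn about tool z deg [-3.000e-02 -1.000e-02  2.807e+01]
shift mm [ 85.1 257.   17. ]
```

View pics/w5.png

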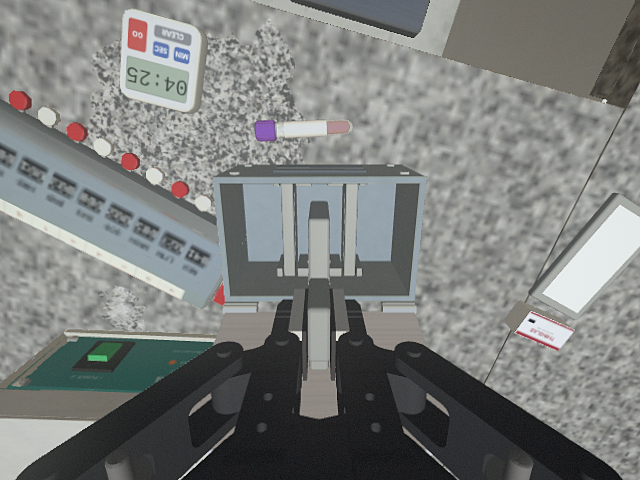

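The plate is held at (318,290), both blanks are still in their slots, and the flap measures 1.74. Now carrying it to the pad.

Request:
{"op": "arm_command", "data": {"moves": [{"ax":0,"ay":0,"az":5.8,"x":0,"y":0,"z":0,"gripper":4},{"ax":0,"ay":0,"az":5.8,"x":0,"y":0,"z":0,"gripper":4},{"ax":0,"ay":0,"az":5.8,"x":0,"y":0,"z":0,"gripper":4},{"ax":0,"ay":0,"az":5.8,"x":0,"y":0,"z":0,"gripper":4},{"ax":0,"ay":0,"az":5.8,"x":0,"y":0,"z":0,"gripper":4},{"ax":0,"ay":0,"az":0,"x":4,"y":11,"z":0,"gripper":4},{"ax":0,"ay":0,"az":0,"x":6.7,"y":18.7,"z":0,"gripper":4},{"ax":0,"ay":0,"az":0,"x":6.7,"y":18.7,"z":0,"gripper":4},{"ax":0,"ay":0,"az":0,"x":6.7,"y":18.7,"z":0,"gripper":4},{"ax":0,"ay":0,"az":0,"x":6.7,"y":18.7,"z":0,"gripper":4},{"ax":0,"ay":0,"az":0,"x":6.7,"y":18.7,"z":0,"gripper":4},{"ax":0,"ay":0,"az":0,"x":6.7,"y":18.7,"z":0,"gripper":4},{"ax":0,"ay":0,"az":0,"x":6.7,"y":18.7,"z":0,"gripper":4},{"ax":0,"ay":0,"az":0,"x":6.7,"y":18.7,"z":0,"gripper":4},{"ax":0,"ay":0,"az":0,"x":6.7,"y":18.7,"z":0,"gripper":4},{"ax":0,"ay":0,"az":0,"x":6.7,"y":18.7,"z":0,"gripper":4},{"ax":0,"ay":0,"az":0,"x":6.7,"y":18.7,"z":0,"gripper":4},{"ax":0,"ay":0,"az":0,"x":6.7,"y":18.7,"z":0,"gripper":4},{"ax":0,"ay":0,"az":0,"x":6.3,"y":20.3,"z":0,"gripper":4},{"ax":0,"ay":0,"az":0,"x":0,"y":0,"z":0,"gripper":4}]}}

```text
clock: 15.5
ee_pos: [0.5081, 0.2707, 0.2428]
ee_rot: [0.126, 0.992, 0.0, -0.0]
contact_force: [0.1, 1.5, -0.1]
width: 0.0089
gripper_force: 40.5
```

Request:
{"op": "arm_command", "data": {"moves": [{"ax":0,"ay":0,"az":0,"x":0,"y":0,"z":0,"gripper":4},{"ax":0,"ay":0,"az":0,"x":0,"y":0,"z":10,"gripper":4},{"ax":0,"ay":0,"az":0,"x":0,"y":0,"z":10,"gripper":4},{"ax":0,"ay":0,"az":0,"x":0,"y":0,"z":10,"gripper":4},{"ax":0,"ay":0,"az":0,"x":0,"y":0,"z":10,"gripper":4},{"ax":0,"ay":0,"az":0,"x":0,"y":0,"z":10,"gripper":4},{"ax":0,"ay":0,"az":0,"x":0,"y":0,"z":7,"gripper":4},{"ax":0,"ay":0,"az":0,"x":0,"y":0,"z":0,"gripper":4},{"ax":0,"ay":0,"az":0,"x":0,"y":0,"z":0,"gripper":4},{"ax":0,"ay":0,"az":0,"x":0,"y":0,"z":0,"gripper":4},{"ax":0,"ay":0,"az":0,"x":0,"y":0,"z":0,"gripper":4}]}}

```text
clock: 16.42
ee_pos: [0.5091, 0.2676, 0.1871]
ee_rot: [0.128, 0.992, 0.0, 0.0]
contact_force: [-1.4, -0.5, 0.0]
width: 0.0092
gripper_force: 40.5
```

Run:
```python
from flap import *
p,W,c=shot('wrist'); save('w6',p)
for t in ['filter','pad']:
  for r in cut_out('wrist',t)[:1]:
    P=W[r['mask']&np.isfinite(W[...,2])]
    if t=='pad': P=P[abs(P[:,2]-.008)<.004]
    print(t,round(r['score'],2),len(P),np.percentile(P,[2,50,98],axis=0).round(3).tolist(),cv2.minAreaRect((P[:,:2]*1000).astype(np.float32)))
p,W,c=shot('top'); flap(W); save('t3',p)
go([.509,.2675,.186],yaw=np.pi/2-.258)
```

```text
filter 0.82 3482 [[0.469, 0.257, 0.082], [0.497, 0.271, 0.113], [0.548, 0.281, 0.14]] ((510.02752685546875, 267.592529296875), (10.278059005737305, 84.73407745361328), 75.74227905273438)
pad 0.67 8582 [[0.449, 0.233, 0.007], [0.491, 0.276, 0.008], [0.556, 0.306, 0.01]] ((506.9178161621094, 269.03472900390625), (60.085899353027344, 116.41558837890625), 74.9912338256836)
flap 157 [0.16823047 0.04093768] angle 1.7374661508486877 std 0.0006752885909959938
flap 155 [0.17008307 0.04051414] angle 1.7392672215907372 std 0.0007074360204870195
flap 532 [0.17320952 0.04019129] angle 1.7423041929458511 std 0.0006851199658090398
q [ 0.48  0.13  0.    1.44 -0.    0.74] clk 16.62 pos [0.509  0.2675 0.1868] w 0.0091 F [ 1.2  0.3 -0.5]
tool axes xyz
 [[-0.967  0.254 -0.   ]
 [ 0.254  0.967  0.   ]
 [ 0.001  0.    -1.   ]]
turn about tool z deg [ 0.   -0.    0.05]
shift mm [-0.  -0.   0.8]
```

View pics/w6.png

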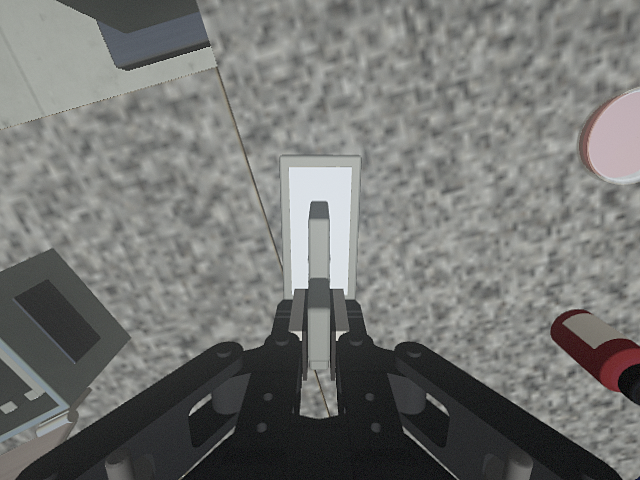

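View pics/t3.png

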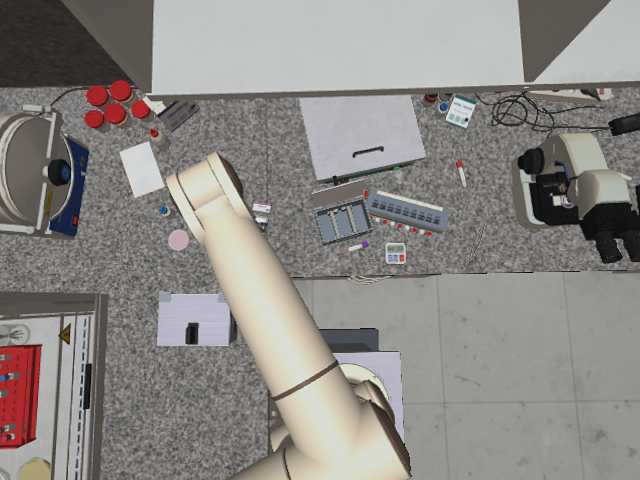

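The plate at (318,290) hangs centred and in line over the pad. In the top view the flap is open at (340,192) with both blanks in place, and the tube and timer have not moved.

```bash
python3 -c "
from station import workorder
print(workorder.job_done())"
```

```text
the job is handed in; nothing more can be done
None
```

The job is handed in: the flap stands open at about 1.74 rad, and the gripper holds the filter plate still over the pad, centred and in line, lower edge about 6 cm up; no verdict was returned.

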